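# Seat a label holder behind the reagent shelf's lip

### The job

Pull the red-topped sprung locking pin on the blue reagent shelf out to its stop and leave it out; only then take the green label holder from its grey stand, push it down behind the shelf's metal lip until it is fully home on the slot floor, and finish while still holding it pressed home, because a spring in the slot lifts it if you let go. Leave the orange label holder, the bottles and the other labware where they are.

Things in the scene. Friction and masses are not known exactly. Their poses are not given: they have to be found in the camera images.
- slot (a point): Centre of the label slot's mouth, level with the top of the aluminium lip, 75 mm above the bench, at the front of the blue shelf. Axes as the shelf's: y along the lip, x back across it, z up. Slot 84 mm long (y), 8 mm wide (x), flared to 14 mm over its top 4 mm; lip, back and ends are equally high. Its hard floor is 28.5 mm below the mouth.
- lock_grip (a point): Grip point on the locking pin's upright handle: a bar 12 mm (shelf x) by 14 mm (shelf y), from 54 to 127 mm above the bench, top 26 mm red; the point is on its axis, 20 mm below its top. It stands just left (+y) of the slot and slides along the shelf's +y; its upper 50 mm stand free. Its steel pin crosses the slot 9 mm below the mouth until pulled out.
- lock (a joint): Travel of the locking pin in m: 0 fully in (slot blocked), 0.035 at its outer stop (slot free); grows as the handle moves along the shelf's +y. A light spring (up to 1.4 N) pulls it in, 3 N of friction lets it stay where it is left: pulling takes about 5 N.
- seat (a joint): Travel in m of the yellow sprung seat in the middle of the slot floor: 0 when free (its top 18.5 mm below the mouth), 0.010 when the label holder pressing on it is fully home on the hard slot floor. It pushes up with 2 N at 0, 7 N at 0.010.
- green_holder_centre (a point): Centre of the green label holder, half-way up its 80 mm; x through its thickness, y along its width, z up. Head (to grip across its 12 mm): 70 mm wide, from 10 mm below to 40 mm above this point, alike front and back. Below it a tongue 5 mm thick, 70 wide, 30 long, its last 6 mm thinned to 2.5 mm. About 60 g. Fully home, this point is 11.5 mm above the slot's mouth.
- stand: Fixed grey stand, 50 x 200 x 40 mm, origin at the centre of its underside, long side along y. The green and orange label holders stand in its lengthwise slot, tongues down, heads resting on its top, their centres 50 mm above the bench and 95 mm apart, in either order. Lift a holder at least 35 mm to clear it.
- shelf: Low fixed blue shelf; origin on the bench under the slot's middle; x points back away from the robot, y to the left seen from it. Board top 73 mm high, from 12 to 190 mm behind the slot, 125 mm right (-y) to 215 mm left (+y) of it. A tube tray (32 mm high) and two bottles stand on it, at least 100 mm behind the slot.
- orange_holder_centre (a point): Centre of the orange label holder: same shape as the green one, standing beside it in the same stand (95 mm away along their widths, either may be on the left). Not wanted: leave it.
- bottle_a: Bystander: clear glass bottle, 60 mm wide, 120 mm tall, orange cap, standing on the blue shelf; origin at the centre of its underside.
- bottle_b: Bystander: amber glass bottle, 52 mm wide, 100 mm tall, black cap, standing on the blue shelf; origin at the centre of its underside.
- flask: Bystander: small conical glass flask, 72 mm wide at the foot, 92 mm tall, on the bench; origin at the centre of its underside.
- beaker: Bystander: clear beaker, 70 mm wide, 85 mm tall, on the bench; origin at the centre of its underside.
- tube_rack: Bystander: red tube rack, 80 x 120 x 46 mm, on the bench; origin at the centre of its underside.
- pipette: Bystander: white pipette lying on the bench, 230 mm long, 22 mm high; origin at the centre of its underside.
Things that resemble listed ones, but are neither listed nor needed, are in the scene too. Of the things like the part that bears green_holder_centre, leave any that is black; of the rest the smaller one is meant.

How it is judged:
By the outcome, as a careful person would: the job done as asked, in the order asked, and still so for the second after the job is handed in, while the arm keeps its last pose, push and grip.
It also fails if it takes over 51 s, if anything falls off the work surface, if the arm or the gripper's body presses on something with over 40 N, if the wrist force passes 120 N, or if a joint passes its speed limit or range.

### The arm

A 6-joint arm with a two-finger parallel gripper is mounted at the origin on the work surface. World frame = base frame: x ahead of the robot, y to its left, z up, the work surface at z = 0. Lengths are in m, angles in rad, forces in N, time in s.
With the tool pointing down it reaches from about 0.35 to 0.975 m from the base axis. Payload 4.9 kg.
Tool frame: the origin (TCP) lies at the very end of the fingers, on their centre line; the grasp point (between the pads) lies 19 mm behind it; z points along the fingers, y is the line along which they close (so a half turn about z gives the same grasp; the last joint's range is limited). The gripper opens to 85 mm and grips with 20 to 120 N. Pads are 22 mm wide; open, the fingers measure 114 mm over their backs; the gripper's body (76 mm by 85 mm) begins 54 mm behind the grasp point. The pads swing forward as they close: fully open they stand 13 mm farther back than shut.
Start: joints at [1.127, 0.053, 1.613, -0, 1.476, -0.119], TCP at [0.199, 0.592, 0.21] pointing down, gripper open.
Joint ranges: [-3.01, 3.01], [-1.01, 2.22], [0.06, 2.58], [-1.02, 4.17], [0.09, 2.62], [-3.14, 3.14]. Speed limits (rad/s): [2.57, 2.57, 3.14, 3.14, 3.14, 3.14].

### API

Orientations are given as a rotation vector (axis times angle).
In Python, from station import ctrl gives the robot as it stands.
- The arm moves only by the shell command python3 -m crank 'ROWS' [OPENING] [FORCE]. ROWS is text: rows parted by semicolons, each of 4 numbers parted by spaces: the shift along the world's x, y, z in units of 0.5 m (1.0 is 0.5 m), then the turn about the world's z in units of 90 degrees (1.0 is 90 degrees). In form: x y z turn; .... A call has exactly 5 rows; each row shifts and turns the commanded pose from where the row before left it; what a row does not reach is not made up. A row lasts 1/12 s, in which the tool goes at most 41.7 mm and 7.16 degrees, less where a joint would pass 70% of its speed; a pose out of reach is approached as far as the arm can. A call with a number of a shift or a turn outside -1 to 1 is refused whole. A call with a gripper value outside its range is refused whole. OPENING is the opening in per cent of the stroke, from 0 (shut) to 100 (fully open), set as the call begins (- or left out, the last holds). The fingers move at their own pace and stop on an object; FORCE is the grip in N (left out, the last holds). Time passes only in rows, so rows that do not move let the fingers close, or fill a call up. It gives the time, the measured TCP pose, the force, the opening and the grip force at its end, in the units of the state.
- ctrl.get_obs(): the state, without advancing time (a new reading comes with each control period).
- ctrl.get_image(name): name is "side" or "top"; returns (picture, depth): 480x640x3 uint8, red, green, blue; 480x640 float32, m along the optical axis (not along the pixel's ray), 0 where there is no reading.
- ctrl.get_calibration(name): a dict with "fx", "fy", "cx", "cy" (pixels), "k1" (the pictures are not rectified: a ray, as slopes to the right and down, at radius r is drawn at 1 + k1 r^2 times it, then the intrinsics apply), "extrinsics" (4x4, takes a point from world to camera coordinates). Camera axes: x right, y down, z forward; pixel columns grow to the right and rows downward; lengths in m; the calibration is good to about 2 mm. A picture is of the moment at which its call begins. get_calibration takes no time and is no camera call.
- ctrl.finish_job(): hands the job in; it is judged then, once.
The state is a dict: "t": time; "q": joint angles; "dq": joint speeds; "effort": joint torques, N m; "tool_pos": TCP position; "tool_rot": TCP orientation; "contact_force": force on the tool from outside, world axes, zero at the start; "wrist_torque": the same for the moment, N m; "opening": finger opening in m; "grip_force": force on a finger pad.
Only numpy, scipy, OpenCV 4.12 (cv2) and the standard library are available. Lean on these libraries where they do the work, as an engineer would, in place of code of your own. Each camera call takes 0.05 s, during which the arm holds its last target. There are 200 camera calls.

## Working session

There is one attempt and no reset: what is moved stays moved. The work goes in short steps, Python scripts to look and compute and a shell command to move; the robot and the scene stay as the last step left them, time stands still between calls to the robot, and variables do not carry over. Pictures are saved under pics/ and viewed, at most 10 in all, crops included, and the job is handed in when it is done.

```bash
mkdir -p pics; cat > h.py <<'E'
import numpy as np,cv2
from station import ctrl
def cal(n):
    c=ctrl.get_calibration(n);return c,np.array(c["extrinsics"])
def rays(n,uv):
    c,E=cal(n);uv=np.atleast_2d(uv).astype(float)
    d=np.stack([(uv[:,0]-c["cx"])/c["fx"],(uv[:,1]-c["cy"])/c["fy"]],1)
    u=d.copy()
    for _ in range(20):u=d/(1+c["k1"]*(u**2).sum(1,keepdims=True))
    r=np.c_[u,np.ones(len(u))]
    return -E[:3,:3].T@E[:3,3], r@E[:3,:3], E
def onz(n,uv,z):
    o,r,_=rays(n,uv);return o+r*((z-o[2])/r[:,2])[:,None]
def dep(n,uv,D):
    o,r,_=rays(n,uv);uv=np.atleast_2d(uv).astype(int);return o+r*D[uv[:,1],uv[:,0]][:,None]
def cloud(n,D):
    v,u=np.mgrid[:480,:640];uv=np.c_[u.ravel(),v.ravel()]
    return dep(n,uv,D).reshape(480,640,3)
def grab(n,name):
    im,D=ctrl.get_image(n);cv2.imwrite(f"pics/{name}.png",im[:,:,::-1]);np.savez(f"pics/{name}.npz",im=im,D=D);return im,D
E
python3 - <<'E'
from h import *
for n in("top","side"):
    grab(n,n+"0");c,E=cal(n);print(n,c["fx"],c["k1"],-E[:3,:3].T@E[:3,3],E[:3,:3].round(2).tolist())
s=ctrl.get_obs();print(s["t"],s["tool_pos"],s["tool_rot"],s["opening"])
E
```

```text
top 620.7848531255398 -0.1385890985610797 [0.28860276 0.0261406  1.29968065] [[0.03, -1.0, -0.0], [-0.98, -0.03, -0.21], [0.21, 0.01, -0.98]]
side 619.7842905450506 -0.09659252531557956 [-0.14387124 -0.60110309  1.04360009] [[0.65, -0.76, -0.02], [-0.56, -0.47, -0.69], [0.51, 0.46, -0.73]]
0.1 [0.19917445 0.59175574 0.20923376] [-5.07863448e-01 -3.09972383e+00  2.92367035e-03] 0.0857637737014422
```

View pics/top0.png

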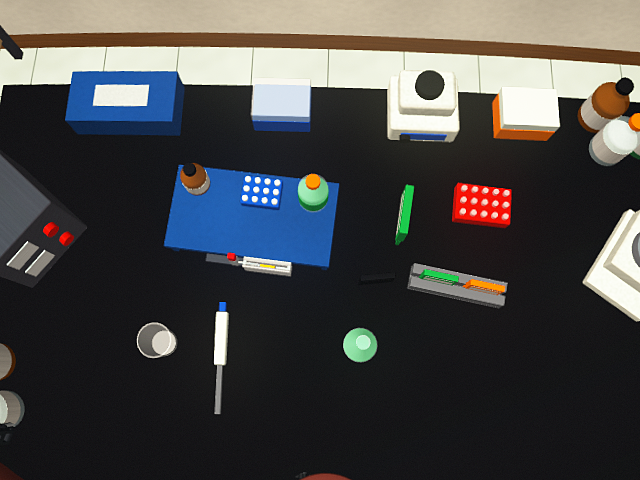

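View pics/side0.png

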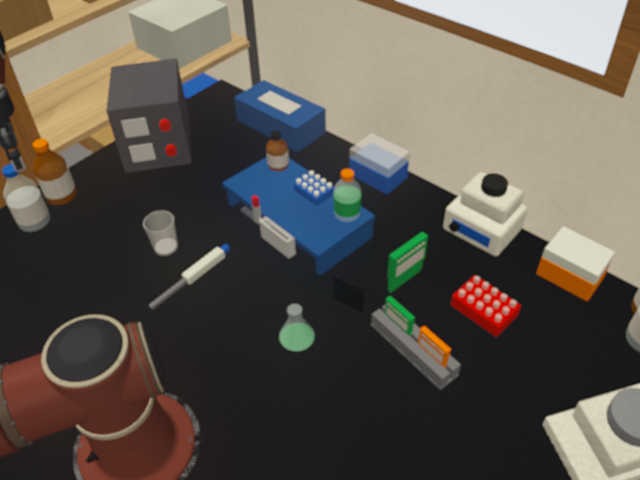

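The top view shows the small green holder in the stand at (440,277). Look-alikes are the larger green one at (404,214), the black one at (377,279) and the orange one at (487,287). The one in the stand fits the description. The lock's red top is at (232,257) and the slot at about (267,266).

```bash
python3 - <<'E'
from h import *
for n in("top","side"):
    f=np.load(f"pics/{n}0.npz");im,D=f["im"],f["D"];P=cloud(n,D)
    h=cv2.cvtColor(im,cv2.COLOR_RGB2HSV);H,S,V=[h[...,i].astype(int) for i in range(3)]
    z=P[...,2];x=P[...,0];y=P[...,1]
    def rep(name,m):
        k,l,st,c=cv2.connectedComponentsWithStats(m.astype(np.uint8))
        for i in range(1,k):
            if st[i,4]<12: continue
            Q=P[l==i];r=cv2.minAreaRect(Q[:,:2].astype(np.float32))
            print(n,name,c[i].round(1),st[i,4],"rect c",np.round(r[0],4),"sz",np.round(r[1],4),round(r[2],1),"med",np.median(Q,0).round(4),"z",np.percentile(Q[:,2],[5,95]).round(3))
    near=(x>0.1)&(x<0.9)&(abs(y)<0.6)
    rep("green",(H>45)&(H<75)&(S>150)&(V>60)&near&(z>.083)&(z<.097))
    rep("orange",(H>5)&(H<20)&(S>180)&near&(z>.083)&(z<.097))
    rep("red",((H<5)|(H>174))&(S>150)&near&(z>.12)&(z<.135))
    rep("redall",((H<5)|(H>174))&(S>150)&near&(z>.06)&(z<.135))
    rep("stand",(S<60)&(V>60)&near&(z>.034)&(z<.044))
    rep("lip",(S<70)&(V>110)&near&(z>.068)&(z<.08))
    rep("yellow",(H>20)&(H<35)&(S>120)&near&(z>.03)&(z<.08))
    rep("board",(H>100)&(H<125)&(S>150)&near&(z>.068)&(z<.078))
t=np.load("pics/top0.npz")["im"][:,:,::-1]
a=cv2.resize(t[235:295,190:310],None,fx=6,fy=6,interpolation=cv2.INTER_CUBIC);b=cv2.resize(t[255:312,400:520],None,fx=6,fy=6,interpolation=cv2.INTER_CUBIC)[:235]
cv2.imwrite("pics/c1.png",np.vstack([a,b]))
E
```

```text
top green [400.9 235.3] 15 rect c [ 0.5813 -0.1312] sz [0.0161 0.0034] 75.0 med [ 0.5808 -0.1304  0.0913] z [0.084 0.095]
top green [440.7 275.2] 207 rect c [ 0.5021 -0.211 ] sz [0.0696 0.0132] 77.8 med [ 0.5023 -0.2107  0.0902] z [0.086 0.094]
top orange [600.3 110.6] 96 rect c [ 0.8746 -0.5723] sz [0.0586 0.016 ] 49.2 med [ 0.8715 -0.5697  0.0913] z [0.085 0.097]
top orange [487.2 285.3] 211 rect c [ 0.4845 -0.3042] sz [0.0689 0.0144] 79.6 med [ 0.4844 -0.3042  0.0896] z [0.086 0.094]
top red [ 55.3 232.1] 17 rect c [0.5576 0.5574] sz [0.0028 0.0199] 50.9 med [0.5575 0.5581 0.1318] z [0.127 0.135]
top red [230.6 255.7] 45 rect c [0.5219 0.2032] sz [0.0111 0.0143] 5.3 med [0.5222 0.2026 0.1273] z [0.122 0.131]
top redall [ 55.2 232.3] 18 rect c [0.5569 0.5619] sz [0.0122 0.024 ] 15.2 med [0.5575 0.5582 0.1316] z [0.121 0.135]
top redall [ 65.1 237.4] 116 rect c [0.5613 0.5644] sz [0.0207 0.0272] 51.6 med [0.5607 0.5617 0.0721] z [0.062 0.078]
top redall [231.2 256.4] 59 rect c [0.5219 0.2032] sz [0.0111 0.0143] 5.3 med [0.5214 0.202  0.1261] z [0.107 0.131]
top stand [591.  120.9] 6
[... 7291 characters left out ...]
d [269.  112.4] 14 rect c [0.8283 0.4568] sz [0.0182 0.0171] 40.4 med [0.8297 0.4575 0.0761] z [0.074 0.078]
side board [294.2 116.3] 15 rect c [0.8583 0.3947] sz [0.026  0.0173] 77.0 med [0.8619 0.3904 0.0765] z [0.074 0.078]
side board [301.9 116.1] 21 rect c [0.8735 0.3753] sz [0.0463 0.011 ] 42.6 med [0.8715 0.3769 0.0765] z [0.073 0.078]
side board [286.2 118.7] 26 rect c [0.8395 0.3999] sz [0.0354 0.0238] 51.2 med [0.8398 0.398  0.0768] z [0.074 0.078]
side board [294.4 123.8] 25 rect c [0.8333 0.3663] sz [0.0299 0.0202] 52.3 med [0.8349 0.3681 0.0768] z [0.075 0.078]
side board [295.1 206.5] 5299 rect c [0.6213 0.1661] sz [0.3435 0.1823] 84.5 med [0.5971 0.1454 0.0725] z [0.069 0.076]
```

View pics/c1.png

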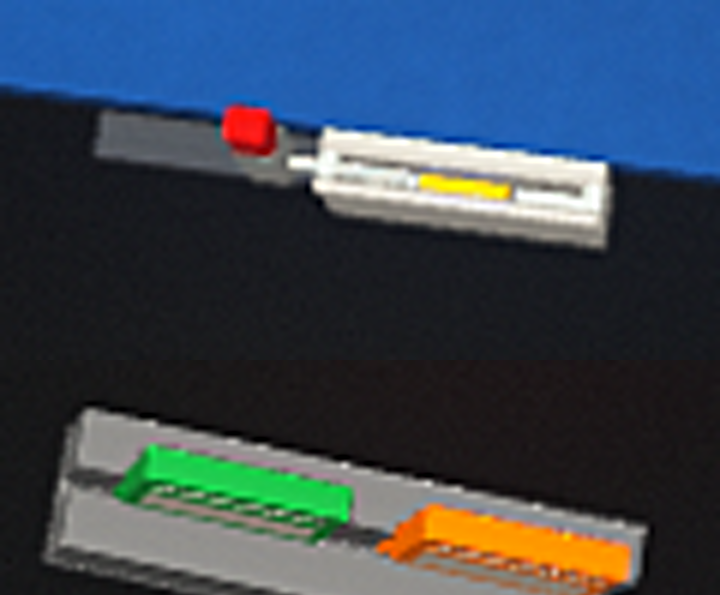

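The crop confirms the choice: the green holder is in the stand's left place, the lock pin is in, and the slot's yellow seat is visible. First I move above the lock handle, with the fingers closing along shelf y.

```bash
python3 -m crank '0.05 -0.06 0 0.05;0.05 -0.06 0 0.05;0.05 -0.06 0 0.046;0.05 -0.06 0 0;0.05 -0.06 0 0' 100 60; python3 -m crank '0.05 -0.06 0 0;0.05 -0.06 0 0;0.05 -0.06 0 0;0.05 -0.06 0 0;0.05 -0.06 0 0'; python3 -m crank '0.05 -0.06 0 0;0.05 -0.06 0 0;0.05 -0.06 0 0;0 0 -0.04 0;0 0 0 0'
python3 - <<'E'
from h import *
a,_=grab("top","t1");b,_=grab("side","s1")
A=cv2.resize(a[150:350,130:330],(600,600))[:,:400] if 0 else cv2.resize(a[170:330,160:320],(400,400));B=cv2.resize(b[100:260,180:340],(400,400))
cv2.imwrite("pics/c2.png",np.hstack([A,B])[:,:,::-1]);s=ctrl.get_obs();print(s["t"],s["tool_pos"],s["tool_rot"],s["q"])
E
```

```text
t: 0.52
tool_pos: [0.3249, 0.4406, 0.2098]
tool_rot: [-0.149, -3.138, 0.001]
contact_force: [0.7, 1.1, 0.0]
opening: 0.0856
grip_force: 0.0
t: 0.93
tool_pos: [0.4501, 0.2905, 0.21]
tool_rot: [-0.15, -3.138, 0.0]
contact_force: [0.2, 0.5, 0.3]
opening: 0.0857
grip_force: 0.0
t: 1.35
tool_pos: [0.5235, 0.2, 0.1865]
tool_rot: [-0.155, -3.132, 0.003]
contact_force: [-1.4, -0.3, -2.1]
opening: 0.0854
grip_force: 0.0
1.45 [0.52327665 0.20214251 0.18891429] [-1.50142160e-01 -3.13450977e+00  9.97049227e-04] [ 2.35782647e-01 -8.30394191e-02  1.78326515e+00  3.69261539e-04
  1.44489425e+00 -1.23933441e+00]
```

View pics/c2.png

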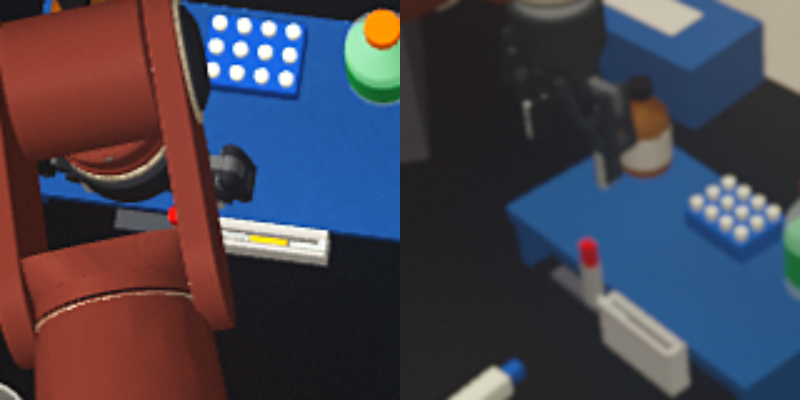

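Side view: both fingertips show, at about full-frame (232,154) and (261,175). The handle is below them at (255,200). I'll use the tips to check the side camera's bias.

```bash
python3 - <<'E'
from h import *
f=np.load("pics/s1.npz");P=cloud("side",f["D"]);im=f["im"]
z=P[...,2];m=(z>.185)&(z<.222)&(abs(P[...,0]-.523)<.05)&(abs(P[...,1]-.2)<.075)
k,l,st,c=cv2.connectedComponentsWithStats(m.astype(np.uint8))
for i in range(1,k):
    if st[i,4]<10:continue
    Q=P[l==i];print(c[i],st[i,4],Q.min(0).round(4),Q.max(0).round(4),np.median(Q,0).round(4))
print(onz("side",[[232,154],[261,175]],.2).round(4))
E
```

```text
[[0.5381 0.2732 0.2   ]
 [0.5277 0.1724 0.2   ]]
```

```bash
python3 - <<'E'
from h import *
f=np.load("pics/s1.npz");P=cloud("side",f["D"]);im=f["im"]
for (u,v) in [(260,170),(260,173),(262,173),(261,166),(232,150),(232,153),(232,146)]:
    print(u,v,im[v,u],f["D"][v,u].round(3),P[v,u].round(3))
c=im[120:190,215:280];cv2.imwrite("pics/c3.png",cv2.resize(c,None,fx=8,fy=8,interpolation=cv2.INTER_NEAREST)[:,:,::-1])
E
```

```text
260 170 [112 110 104] 1.266 [0.509 0.153 0.236]
260 173 [108 108 108] 1.271 [0.508 0.153 0.228]
262 173 [90 90 89] 1.272 [0.512 0.15  0.227]
261 166 [79 79 77] 1.256 [0.51  0.149 0.248]
232 150 [67 66 63] 1.312 [0.518 0.245 0.237]
232 153 [73 72 70] 1.316 [0.516 0.245 0.23 ]
232 146 [48 46 46] 1.303 [0.518 0.243 0.248]
```

View pics/c3.png

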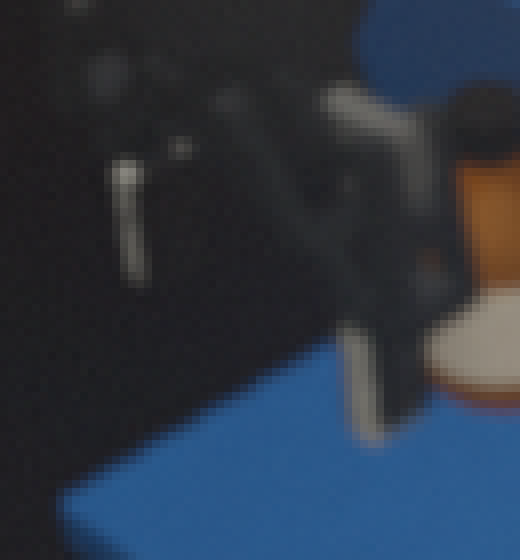

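```bash
python3 -m crank '0 0 -0.05 0;0 0 -0.05 0;0 0 -0.05 0;0 0 -0.052 0;0 0 0 0' 100 60; python3 -m crank '0 0 0 0;0 0 0 0;0 0 0 0;0 0 0 0;0 0 0 0' 0 60;python3 -m crank '0 0 0 0;0 0 0 0;0 0 0 0;0 0 0 0;0 0 0 0'
```

```text
t: 1.87
tool_pos: [0.5198, 0.2026, 0.0841]
tool_rot: [-0.146, -3.129, 0.004]
contact_force: [-1.1, -0.2, -1.8]
opening: 0.0852
grip_force: 0.0
t: 2.28
tool_pos: [0.5255, 0.2027, 0.0913]
tool_rot: [0.15, 3.135, 0.001]
contact_force: [-0.3, 0.2, -0.2]
opening: 0.0254
grip_force: 0.0
t: 2.7
tool_pos: [0.5253, 0.2021, 0.091]
tool_rot: [0.15, 3.136, -0.0]
contact_force: [-2.3, -1.6, 6.0]
opening: 0.0121
grip_force: 60.0
```

```bash
python3 -m crank '0.002 0.02 0 0;0.002 0.02 0 0;0.002 0.02 0 0;0.001 0.01 0 0;0 0 0 0'; python3 -m crank '0 0 0 0;0 0 0 0;0 0 0 0;0 0 0 0;0 0 0 0'
```

```text
t: 3.12
tool_pos: [0.5281, 0.2308, 0.0908]
tool_rot: [-0.148, -3.137, 0.026]
contact_force: [-6.2, -24.5, 13.4]
opening: 0.012
grip_force: 61.1
t: 3.53
tool_pos: [0.5281, 0.2307, 0.0908]
tool_rot: [-0.15, -3.136, 0.022]
contact_force: [-5.5, -22.7, 12.2]
opening: 0.012
grip_force: 61.1
```

```bash
python3 -m crank '0 0 0.005 0;0.001 0.012 0 0;0 0 0 0;0 0 0 0;0 0 0 0'
python3 - <<'E'
from h import *
f0=np.load("pics/side0.npz")["im"]
b,_=grab("side","s2")
c=np.hstack([cv2.resize(q[170:270,210:310],(400,400),interpolation=cv2.INTER_CUBIC) for q in(f0,b)]);cv2.imwrite("pics/c4.png",c[:,:,::-1])
E
```

```text
t: 3.95
tool_pos: [0.5279, 0.2309, 0.0908]
tool_rot: [-0.151, -3.134, 0.042]
contact_force: [-2.9, -39.8, 7.6]
opening: 0.012
grip_force: 60.7
```

View pics/c4.png

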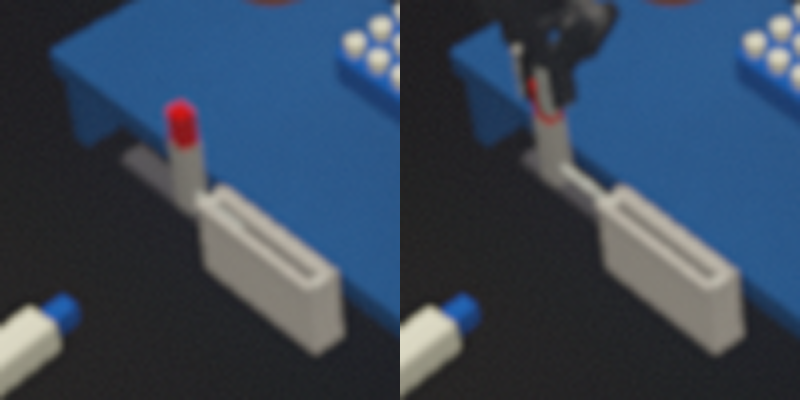

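The handle is at its hard stop: force rises without movement, and the pin is visibly withdrawn. Next I relieve the load, open and lift.

```bash
python3 -m crank '-0.002 -0.022 0 0;0 0 0 0;0 0 0 0;0 0 0 0;0 0 0 0'; python3 -m crank '0 0 0 0;0 0 0 0;0 0 0 0;0 0 0 0;0 0 0 0' 100;python3 -m crank '0 0 0.05 0;0 0 0.08 0;0 0 0.08 0;0 0 0.07 0;0 0 0 0'
```

```text
t: 4.42
tool_pos: [0.528, 0.2305, 0.0911]
tool_rot: [0.151, 3.137, -0.005]
contact_force: [4.3, -5.6, -2.9]
opening: 0.0123
grip_force: 60.2
t: 4.83
tool_pos: [0.5275, 0.2327, 0.0921]
tool_rot: [0.149, 3.138, 0.001]
contact_force: [0.0, 0.5, -0.1]
opening: 0.0719
grip_force: 0.0
t: 5.25
tool_pos: [0.5316, 0.2339, 0.2424]
tool_rot: [0.149, 3.123, 0.009]
contact_force: [0.7, 1.3, 1.1]
opening: 0.0852
grip_force: 0.0
```

```bash
python3 -m crank '-0.0035 -0.0642 0 -0.0753;-0.0035 -0.0642 0 -0.0753;-0.0035 -0.0642 0 -0.0753;-0.0035 -0.0642 0 -0.0753;-0.0035 -0.0642 0 -0.0753'; python3 -m crank '-0.0035 -0.0642 0 -0.0753;-0.0035 -0.0642 0 -0.0753;-0.0035 -0.0642 0 -0.0753;-0.0035 -0.0642 0 -0.0753;-0.0035 -0.0642 0 -0.0753';python3 -m crank '-0.0035 -0.0642 0 -0.0753;-0.0035 -0.0642 0 -0.0753;-0.0035 -0.0642 0 -0.0753;-0.0035 -0.0642 0 -0.0753;0 0 -0.06 0';python3 -m crank '0 0 -0.06 0;0 0 0 0;0 0 0 0;0 0 0 0;0 0 0 0'
python3 - <<'E'
from h import *
s=ctrl.get_obs();print(s["tool_pos"],s["tool_rot"])
a,_=grab("top","t3");b,_=grab("side","s3")
cv2.imwrite("pics/c5.png",np.hstack([cv2.resize(a[190:350,380:540],(400,400)),cv2.resize(b[220:380,320:480],(400,400))])[:,:,::-1])
for n in("top","side"):
    f=np.load(f"pics/{n[0]}3.npz");im,P=f["im"],cloud(n,f["D"]);h=cv2.cvtColor(im,cv2.COLOR_RGB2HSV);H,S,V=[h[...,i].astype(int) for i in range(3)];z=P[...,2]
    m=((H<5)|(H>174))&(S>150)&(z>.1)&(z<.135)&(abs(P[...,0]-.53)<.04)&(abs(P[...,1]-.23)<.04);Q=P[m&(z>.12)]
    r=cv2.minAreaRect(Q[:,:2].astype(np.float32));print(n,"red",r,np.median(Q,0))
    m=(H>45)&(H<75)&(S>150)&(z>.085)&(z<.095)&(abs(P[...,0]-.503)<.04)&(abs(P[...,1]+.216)<.05)
    if m.sum()>20:Q=P[m];print(n,"green",cv2.minAreaRect(Q[:,:2].astype(np.float32)))
E
```

```text
t: 5.67
tool_pos: [0.5184, 0.0707, 0.2319]
tool_rot: [1.065, 2.955, 0.001]
contact_force: [1.0, 0.4, 0.5]
opening: 0.0853
grip_force: 0.0
t: 6.08
tool_pos: [0.5097, -0.09, 0.232]
tool_rot: [1.881, 2.516, 0.001]
contact_force: [0.3, -0.2, 0.3]
opening: 0.0853
grip_force: 0.0
t: 6.5
tool_pos: [0.5059, -0.2237, 0.2085]
tool_rot: [2.411, 1.993, 0.004]
contact_force: [1.1, -0.0, 1.8]
opening: 0.0851
grip_force: 0.0
t: 6.92
tool_pos: [0.5043, -0.2174, 0.1745]
tool_rot: [2.409, 2.011, 0.002]
contact_force: [-0.4, 0.5, 0.3]
opening: 0.0851
grip_force: 0.0
[ 0.50427744 -0.21736791  0.17449488] [2.40908185e+00 2.01060952e+00 2.09172974e-03]
top red ((0.5250931978225708, 0.2326599508523941), (0.013951573520898819, 0.010186877101659775), 85.76666259765625) [0.52441292 0.23288093 0.1276585 ]
side red ((0.5251536965370178, 0.22790031135082245), (0.008316361345350742, 0.016521921381354332), 3.8168113231658936) [0.52411396 0.22689302 0.12504338]
side green ((0.5028839111328125, -0.2169649600982666), (0.07219310849905014, 0.015585379675030708), 79.0648193359375)
```

View pics/c5.png

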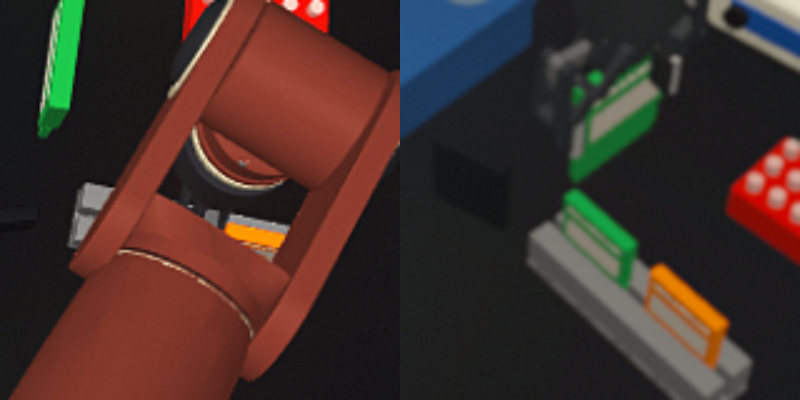

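Side view: green holder at (400..,308), directly below the open fingers, with the orange one well to the right. Descend and grip.

```bash
python3 -m crank '-0.002 0.006 -0.06 0;0 0 -0.06 0;0 0 -0.06 0;0 0 -0.065 0;0 0 0 0' 100 80;python3 -m crank '0 0 0 0;0 0 0 0;0 0 0 0;0 0 0 0;0 0 0 0' 0 80;python3 -m crank '0 0 0 0;0 0 0 0;0 0 0 0;0 0 0 0;0 0 0 0'; python3 -m crank '0 0 0.02 0;0 0 0.05 0;0 0 0.08 0;0 0 0.08 0;0 0 0.08 0'
```

```text
t: 7.43
tool_pos: [0.498, -0.2115, 0.0436]
tool_rot: [-2.404, -2.006, 0.006]
contact_force: [-1.4, 1.4, -1.2]
opening: 0.0854
grip_force: 0.0
t: 7.85
tool_pos: [0.5032, -0.2149, 0.0516]
tool_rot: [2.41, 2.01, 0.002]
contact_force: [-0.5, -0.6, 0.2]
opening: 0.0253
grip_force: 0.0
t: 8.27
tool_pos: [0.503, -0.2147, 0.051]
tool_rot: [2.411, 2.011, 0.001]
contact_force: [-0.4, -0.0, 5.9]
opening: 0.0102
grip_force: 81.7
t: 8.68
tool_pos: [0.5009, -0.2135, 0.2055]
tool_rot: [-2.411, -2.011, 0.001]
contact_force: [0.9, -0.7, -0.6]
opening: 0.0101
grip_force: 80.9
```

```bash
python3 - <<'E'
from h import *
# slot: precise from initial pictures; lip outer/inner from rays at z=.075
for n,v in(("top","top0"),("side","side0"),("side","s3"),("top","t3")):
    f=np.load(f"pics/{v}.npz");im,D=f["im"],f["D"];P=cloud(n,D);h=cv2.cvtColor(im,cv2.COLOR_RGB2HSV);S,V,H=[h[...,i].astype(int) for i in(1,2,0)]
    ey=np.array([.0958,.9954]);ex=np.array([.9954,-.0958]);p=P[...,:2]-[.52,.135];a=p@ex;b=p@ey
    m=(S<70)&(V>90)&(P[...,2]>.071)&(P[...,2]<.08)&(abs(a)<.03)&(abs(b)<.056)
    k,l,st,c=cv2.connectedComponentsWithStats(m.astype(np.uint8));i=1+st[1:,4].argmax();m=l==i
    vv,uu=np.nonzero(m);G=onz(n,np.c_[uu,vv],.075)[:,:2]-[.52,.135];A,B=G@ex,G@ey
    print(v,m.sum(),"x range",np.percentile(A,[1,99]).round(4),"y range",np.percentile(B,[1,99]).round(4), "rect",cv2.minAreaRect((G+[.52,.135]).astype(np.float32)))
    y=(H>20)&(H<35)&(S>120)&(abs(a)<.03)&(abs(b)<.05)
    if y.sum():
        vv,uu=np.nonzero(y);print(" yellow",(onz(n,np.c_[uu,vv],.0565)[:,:2].mean(0)).round(4))
    y=(H>100)&(H<125)&(S>150)&(P[...,2]>.068)&(P[...,2]<.078)&(a>-.05)&(a<.25)&(abs(b)<.3)
    vv,uu=np.nonzero(y);Q=onz(n,np.c_[uu,vv],.073)[:,:2];r=cv2.minAreaRect(Q.astype(np.float32));print(" board",r)
E
```

```text
top0 291 x range [-0.0129  0.0078] y range [-0.0448  0.0509] rect ((0.517963707447052, 0.13947758078575134), (0.09910939633846283, 0.02100592851638794), 84.54414367675781)
 yellow [0.5176 0.138 ]
 board ((0.6210125684738159, 0.17350275814533234), (0.34045323729515076, 0.17953144013881683), 84.50688171386719)
side0 148 x range [-0.0124  0.0087] y range [-0.0528  0.043 ] rect ((0.5173904895782471, 0.13007530570030212), (0.0983373150229454, 0.02252555638551712), 85.8317642211914)
 board ((0.619926393032074, 0.16313962638378143), (0.3425110876560211, 0.18011616170406342), 84.57979583740234)
s3 65 x range [-0.0021  0.0088] y range [-0.0298  0.0428] rect ((0.5239160656929016, 0.14121940732002258), (0.0737544521689415, 0.011020340956747532), 84.163330078125)
 board ((0.6182457208633423, 0.15347926318645477), (0.32310953736305237, 0.1801508665084839), 84.85503387451172)
t3 278 x range [-0.0129  0.0078] y range [-0.0436  0.0506] rect ((0.5178444385528564, 0.1382286250591278), (0.09605267643928528, 0.02100592851638794), 84.54414367675781)
 yellow [0.5176 0.138 ]
 board ((0.6209070086479187, 0.17353463172912598), (0.3404427170753479, 0.17976349592208862), 84.48590850830078)
```

Holder gripped: 10 mm reading, and the reading runs about 2 mm low, as it did on the handle. Carry it above the slot.

```bash
python3 -m crank '0.003 0.0696 0 0.0054;0.003 0.0696 0 0.0054;0.003 0.0696 0 0.0054;0.003 0.0696 0 0.0054;0.003 0.0696 0 0.0054'; python3 -m crank '0.003 0.0696 0 0.0054;0.003 0.0696 0 0.0054;0.003 0.0696 0 0.0054;0.003 0.0696 0 0.0054;0.003 0.0696 0 0.0054';python3 -m crank '0 0 -0.06 0;0 0 -0.06 0;0 0 -0.03 0;0 0 0 0;0 0 0 0';
python3 - <<'E'
from h import *
a,_=grab("top","t4");b,_=grab("side","s4");s=ctrl.get_obs();print(s["t"],s["tool_pos"],s["tool_rot"],s["contact_force"])
cv2.imwrite("pics/c6.png",np.hstack([cv2.resize(a[210:310,190:290],(400,400)),cv2.resize(b[170:270,220:320],(400,400),interpolation=cv2.INTER_CUBIC)])[:,:,::-1])
ey=np.array([.0958,.9954]);ex=np.array([.9954,-.0958])
for n in("top","side"):
    f=np.load(f"pics/{n[0]}4.npz");im,P=f["im"],cloud(n,f["D"]);h=cv2.cvtColor(im,cv2.COLOR_RGB2HSV);H,S,V=[h[...,i].astype(int) for i in range(3)]
    m=(H>45)&(H<75)&(S>120)&(abs(P[...,0]-.518)<.05)&(abs(P[...,1]-.133)<.06)&(P[...,2]>.08)&(P[...,2]<.19)
    if m.sum()<10:print(n,"no");continue
    Q=P[m];p=Q[:,:2]-[.52,.135];print(n,m.sum(),"x",np.percentile(p@ex,[1,50,99]).round(4),"y",np.percentile(p@ey,[1,99]).round(4),"z",np.percentile(Q[:,2],[1,99]))
E
```

```text
t: 9.1
tool_pos: [0.5086, -0.0386, 0.2044]
tool_rot: [-2.369, -2.062, 0.001]
contact_force: [1.1, -0.1, -0.3]
opening: 0.0101
grip_force: 81.0
t: 9.52
tool_pos: [0.5161, 0.1355, 0.2044]
tool_rot: [-2.324, -2.113, 0.001]
contact_force: [0.4, 0.3, -1.4]
opening: 0.0105
grip_force: 81.0
t: 9.93
tool_pos: [0.5158, 0.1338, 0.1284]
tool_rot: [-2.324, -2.111, 0.004]
contact_force: [0.7, -0.0, -1.3]
opening: 0.0098
grip_force: 80.9
10.0333 [0.51790688 0.13381792 0.13117824] [2.32455866 2.11120016 0.00300915] [-0.36561285  0.23234737 -1.20416801]
top 31 x [-0.0113 -0.0079 -0.0008] y [-0.0229 -0.0114] z [0.09631589 0.17265497]
side 232 x [-0.0085 -0.0035  0.0025] y [-0.0407  0.028 ] z [0.09339445 0.17277844]
```

View pics/c6.png

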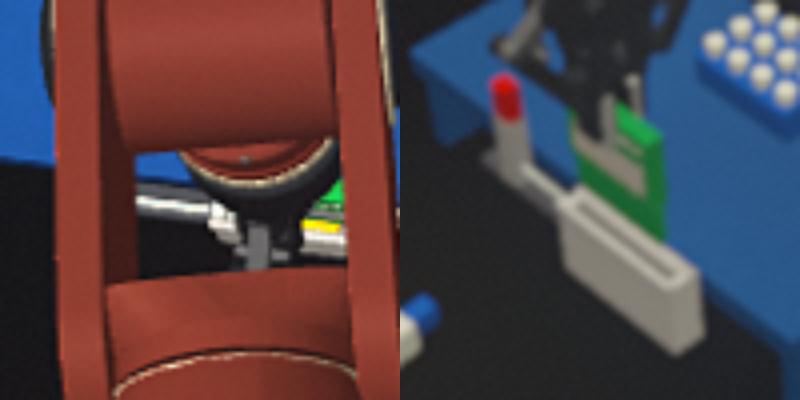

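Side view: the pin is still out (red top at about full-frame (346-...)), and the holder is centred over the slot in y to about 1 mm. Ease down with force checks.

```bash
python3 -m crank '0 0 -0.012 0;0 0 -0.012 0;0 0 -0.01 0;0 0 0 0;0 0 0 0'; python3 -m crank '0 0 -0.006 0;0 0 -0.006 0;0 0 -0.006 0;0 0 0 0;0 0 0 0'
```

```text
t: 10.45
tool_pos: [0.5165, 0.1338, 0.1118]
tool_rot: [-2.325, -2.112, 0.001]
contact_force: [0.5, -0.6, -0.4]
opening: 0.0097
grip_force: 80.9
t: 10.87
tool_pos: [0.5167, 0.1339, 0.103]
tool_rot: [-2.325, -2.112, 0.001]
contact_force: [-0.6, 0.1, -0.6]
opening: 0.0099
grip_force: 80.9
```

```bash
python3 -m crank '0 0 -0.006 0;0 0 -0.006 0;0 0 -0.006 0;0 0 0 0;0 0 0 0'; python3 -m crank '0 0 -0.004 0;0 0 -0.004 0;0 0 -0.002 0;0 0 0 0;0 0 0 0';python3 -m crank '0 0 -0.002 0;0 0 -0.002 0;0 0 -0.002 0;0 0 0 0;0 0 0 0'
```

```text
t: 11.28
tool_pos: [0.5173, 0.1339, 0.0949]
tool_rot: [2.325, 2.112, 0.001]
contact_force: [0.0, -0.4, 1.7]
opening: 0.0097
grip_force: 81.3
t: 11.7
tool_pos: [0.5173, 0.134, 0.0899]
tool_rot: [2.325, 2.112, 0.001]
contact_force: [-0.4, -0.3, 4.6]
opening: 0.0101
grip_force: 81.7
t: 12.12
tool_pos: [0.5175, 0.134, 0.0875]
tool_rot: [2.325, 2.112, 0.001]
contact_force: [-1.5, 0.0, 7.5]
opening: 0.0098
grip_force: 82.0
```

```bash
python3 -m crank '0 0 -0.003 0;0 0 -0.003 0;0 0 0 0;0 0 0 0;0 0 0 0'; python3 -m crank '0 0 -0.003 0;0 0 -0.003 0;0 0 0 0;0 0 0 0;0 0 0 0'
```

```text
t: 12.53
tool_pos: [0.5182, 0.134, 0.0874]
tool_rot: [2.324, 2.112, 0.002]
contact_force: [-5.7, -1.1, 19.3]
opening: 0.0104
grip_force: 83.9
t: 12.95
tool_pos: [0.519, 0.134, 0.0872]
tool_rot: [2.324, 2.112, 0.003]
contact_force: [-10.2, -2.1, 32.5]
opening: 0.0099
grip_force: 86.0
```

Hard floor reached: TCP z is 87.3 mm (87.5 expected) and the force rises steeply. I'll ease the push slightly, then check with one image.

```bash
python3 -m crank '0 0 0.003 0;0 0 0 0;0 0 0 0;0 0 0 0;0 0 0 0'
python3 - <<'E'
from h import *
b,_=grab("side","s5");s=ctrl.get_obs();print(s["t"],s["tool_pos"],s["contact_force"])
cv2.imwrite("pics/c7.png",cv2.resize(b[150:350,200:460],(780,600),interpolation=cv2.INTER_CUBIC)[:,:,::-1])
E
```

```text
t: 13.37
tool_pos: [0.5185, 0.134, 0.0873]
tool_rot: [2.324, 2.112, 0.002]
contact_force: [-9.6, -0.8, 26.8]
opening: 0.0101
grip_force: 84.8
13.4167 [0.518507   0.13403771 0.08727878] [-9.28764787 -1.28968551 26.136295  ]
```

View pics/c7.png

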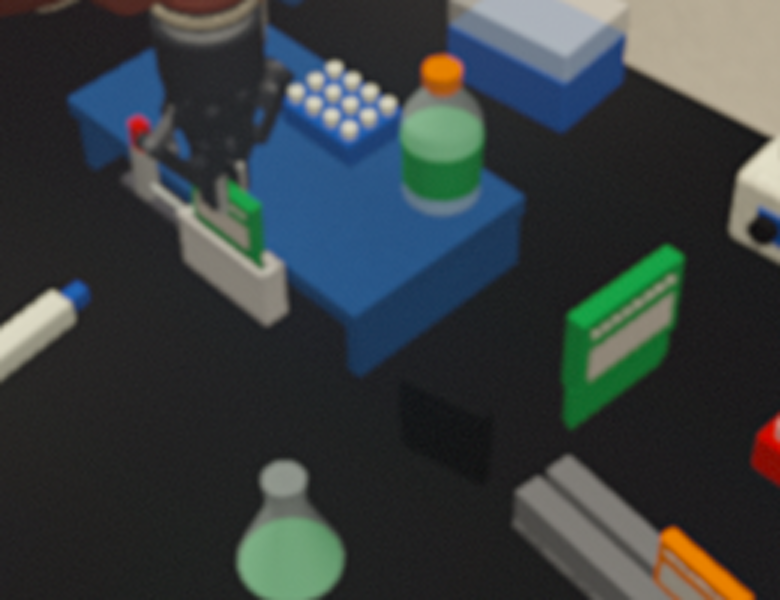

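The holder's head sits on the lip at crop (230,225), and the pin is still out with its red top at (138,128). The orange holder and the rest of the labware in this crop are in place. Handing in.

```bash
python3 -c "
from station import ctrl
print(ctrl.finish_job())"
```

```text
the job is handed in; nothing more can be done
None
```

I pulled the lock pin to its stop and left it out, then pushed the green holder down to the slot floor and handed the job in at about 13.4 s, still pressing it home with about 26 N.

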